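# Zero a coating probe, then hold it on the marked spot

### The job

Take the orange pencil-shaped coating probe out of its white stand, zero it by pressing its sprung tip squarely down on the bare steel disc in the yellow cup for about a second, then set the tip inside the white ring on the blue coated panel, with the probe square to the sloping panel, and press lightly so that the sprung tip goes about half way in. Finish while still holding the probe there like that: do not put it down or let go. Never press hard on either surface, and leave the bottle, beaker, timer and petri dish where they are.

Things in the scene. Friction and masses are not known exactly. Their poses are not given: they have to be found in the camera images.
- probe: loose round probe, 0.12 kg, hanging upright in the stand. Origin: middle of its nose face; z runs up its length, away from the tip. Along z: steel barrel 0 to 50 mm (22 mm diameter), black collar 50 to 58 (34 diameter, rests on the stand's top), orange sleeve 58 to 124 (24 diameter, the place to hold), black cap to 133. The sprung tip sticks out 16 mm below the nose.
- probe_tip (a point): the end of the probe's sprung tip (8 mm diameter, rounded), on the probe's axis, 16 mm below the nose when free; it moves up into the nose as it is pressed. Its z axis is parallel to the probe's.
- plunger (a joint): how far the sprung tip is pressed into the probe, m: 0 free, 0.012 fully in. Spring: about 0.8 N to start moving, 2.9 N half way, 5 N fully in; beyond that it is rigid.
- probe_stand: fixed stand: aluminium base 100 x 90 x 10 mm and a white block 54 x 54 mm whose top is 85 mm above the worktop, with an upright hole of 27 mm diameter in which the probe hangs; lift the probe at least 70 mm straight up to clear it. Origin: centre of its underside, z up.
- zero_spot (a point): centre of the level upper face of the bare steel disc (56 mm diameter, 24 mm above the worktop) that sits in a yellow plastic cup 74 mm across; fixed. z axis up.
- zero_disc: the steel disc with its yellow cup, fixed. Origin: centre of its underside, on the worktop.
- spot (a point): centre of the white ring (22 mm outer, 17 mm inner diameter) on the blue panel's upper face; z is square to the face, outward and upward, x runs up the slope, y along the level hinge edge. The panel slopes 11 to 22 degrees, facing roughly to the robot. The ring's centre lies 55 mm up from the hinge, 12 mm to +y of the panel's middle.
- panel: the blue coated panel, 98 x 80 mm, in its aluminium tray 104 x 90 mm on a stiff hinge that stays put under light pressing; origin on the hinge line 44 mm above the worktop, in the middle of its near edge; axes as for spot.
- panel_rest: grey fixed rest that carries the panel, base 126 x 112 mm, side cheeks 56 mm high at the panel's near edge. Origin: centre of its underside, z up. (Furniture to keep the hand clear of: a vacuum pump some 0.3 m tall at the right, beyond x = 0.57 and right of y = -0.17, from x = 0.75 on right of y = -0.07; a tall evaporator with its bath at the left, left of y = 0.38.)
- amber_bottle: loose amber bottle, 46 mm diameter, 88 mm tall, bystander; origin at the centre of its underside
- timer: loose white timer lying flat, 62 x 66 x 18 mm, bystander; origin at the centre of its underside
- beaker: loose glass beaker, 46 x 52 mm, 58 mm tall, bystander; origin at the centre of its underside
- petri: loose glass petri dish, 62 mm diameter, 14 mm high, bystander; origin at the centre of its underside

How it is judged (in metres and radians):
On the way, in this order (a step that is already met when the one before it is completed fails the run):
1. the probe is lifted clear out of the stand (its nose at least 10 mm above the stand's top), carried by the gripper (z of probe in the frame of probe_stand above 0.095 m and contact force between probe and probe_stand below 0.1 N and contact force between the fingers and probe above 1 N), for 0.2 s.
2. zeroing: the probe, within 10 degrees of upright, presses its sprung tip at least 2 mm in on the bare steel disc, for half a second (distance between probe_tip and zero_spot below 0.026 m and angle between the z axis of probe and the z axis of zero_spot, either way round below 0.175 rad and value of joint plunger above 0.002 m and contact force between probe and zero_disc above 0.5 N), for 0.5 s.
At the end, for the whole second after the job is handed in: The probe is held still in the fingers, its tip inside the white ring (within 8.5 mm of its centre), its axis within 10 degrees of square to the panel, the sprung tip pressed 2.5 to 10.5 mm in (of 12), the force on the panel 0.7 to 8 N, and touching neither stand nor disc (distance between probe_tip and spot below 0.0085 m and angle between the z axis of probe and the z axis of spot, either way round below 0.175 rad and value of joint plunger between 0.0025 and 0.0105 m and contact force between probe and panel between 0.7 and 8 N and contact force between the fingers and probe above 1 N and contact force between probe and probe_stand below 0.1 N and contact force between probe and zero_disc below 0.1 N and linear speed of probe below 0.02 m/s); the arm keeps its last pose, push and grip.
It fails at once if the panel or the steel disc is pressed hard by the probe (over 15 N) (contact force between probe and panel above 15 N or contact force between probe and zero_disc above 15 N).
It fails at once if the bottle, beaker, timer or petri dish is moved more than 3 cm (distance of any of amber_bottle, timer, beaker, petri from where it was at the start of the episode above 0.03 m).
It also fails if it takes over 54 s, if anything falls off the work surface, if the arm or the gripper's body presses on something with over 40 N, if the wrist force passes 120 N, or if a joint passes its speed limit or range.

### The arm

A 6-joint arm with a two-finger parallel gripper is mounted at the origin on a cart in front of the work surface, level with it; the furniture and walls round the work are solid. World frame = base frame: x ahead of the robot, y to its left, z up, the work surface at z = 0. Lengths are in m, angles in degrees, forces in N, time in s.
With the tool pointing down it reaches from about 0.4 to 0.825 m from the base axis. Payload 7 kg.
Tool frame: the origin (TCP) lies between the finger pads; the fingertips stand 25 mm ahead of it and the grasp point (between the pads) lies 6 mm ahead of it; z points along the fingers, y is the line along which they close (so a half turn about z gives the same grasp; the last joint's range is limited). The gripper opens to 88 mm and grips with 3 to 60 N. Pads are 19 mm wide; open, the fingers measure 130 mm over their backs; the gripper's body (78 mm by 193 mm) begins 47 mm behind the grasp point.
Start: joints at [-58.149, 20.546, 0.682, 0, -70.136, -16.507], TCP at [0.179, -0.651, 0.225] pointing down, gripper open.
Joint ranges: [-176.03, 176.03], [-82.01, 121.73], [-58.28, 71.71], [-173.87, 95.51], [-174.79, -0.11], [-173.66, 173.66]. Speed limits (degrees/s): [136.94, 136.94, 172.46, 180, 180, 180].

### API

Orientations are given as [roll, pitch, yaw] about the fixed x, y, z axes, in that order (R = Rz(yaw) Ry(pitch) Rx(roll)).
In Python, from plant import ctrl gives the robot as it stands.
- The arm moves only by the tool drive_effector, called after "Emit:" by a JSON object that holds its "op" and its "data". Schema: {"type":"object","properties":{"increments":{"type":"string"},"only":{"type":"string"},"quiet":{"type":"boolean"},"lines":{"type":"string"}},"required":["increments"],"additionalProperties":false}. increments is a string of 1 to 8 rows, parted by a bar, with the numbers parted by commas; each row has 5 numbers: dx, dy, dz in m, then a turn about the tool's z in degrees, then the finger opening in m; each row is the pose to reach, as a shift and turn from the pose commanded when the call began, along the tool's axes at that moment; what a row does not reach only later rows make up. A row lasts 1/8 s, in which the tool goes at most 0.0625 m and 10.7 degrees, less where a joint would pass 70% of its speed; a pose out of reach is approached as far as the arm can. The fingers move at their own pace and stop on an object; the grip force is fixed at half the most. Time passes only in rows, so rows that do not move let the fingers close. The tool returns the time, the measured TCP pose, the force, the opening and the grip force at its end. only (a regular expression) keeps the lines of the reply that match it, lines (a string "A,B") keeps lines A to B, and quiet returns only ok. Input that does not fit is refused with a message, and nothing moves.
- ctrl.get_obs(): the state, without advancing time (a new reading comes with each control period).
- ctrl.snapshot(name): name is "scene" or "top" or "wrist"; returns a dict with "frame" (420x560x3 uint8, red, green, blue), "z_map" (420x560 float32, m along the optical axis (not along the pixel's ray), 0 where there is no reading), "fovy" (degrees; the focal length in pixels is half the picture's height over the tangent of half this angle, whatever the lens; pixels are square), "cx", "cy" (the principal point, pixels), "R" (3x3) and "t" (3): a world point X has camera coordinates R X + t; the wrist camera has in their place "T_tool_cam" (4x4, takes a point from camera to tool coordinates, whose origin is the TCP and whose axes are the flange's). Camera axes: x right, y down, z forward; pixel columns grow to the right and rows downward; lengths in m; the calibration is good to about 2 mm. The wrist camera is an equidistant fisheye: a pixel r from the principal point sees the ray r / f radians off the axis. A picture is of the moment at which its call begins: read the wrist's pose just before it.
- ctrl.close_job(): hands the job in; it is judged then, once.
The state is a dict: "clock": time; "joint_pos": joint angles; "qvel": joint speeds; "tau": joint torques, N m; "tool_pos": TCP position; "orientation": TCP orientation; "force": force on the tool from outside, world axes, zero at the start; "moment": the same for the moment, N m; "opening": finger opening in m; "gripper_force": force on a finger pad.
Only numpy, scipy, OpenCV 4.12 (cv2) and the standard library are available. Lean on these libraries where they do the work, as an engineer would, in place of code of your own. Each camera call takes 0.05 s, during which the arm holds its last target. There are 200 camera calls.

## Working session

There is one attempt and no reset: what is moved stays moved. The work goes in short steps, Python scripts to look and compute and a tool call to move; the robot and the scene stay as the last step left them, time stands still between calls to the robot, and variables do not carry over. Pictures are saved under pics/ and viewed, at most 13 in all, crops included, and the job is handed in when it is done.

```bash
ls; mkdir -p pics
```

Run:
```python
from plant import ctrl
import cv2,numpy as np
print(ctrl.get_obs())
for n in("scene","top"):
    s=ctrl.snapshot(n); cv2.imwrite(f"pics/{n}.png",s["frame"][:,:,::-1]); np.savez(f"{n}.npz",**s)
    print(n,s["fovy"],s["cx"],s["cy"],s["R"].round(4).tolist(),s["t"])
```

```text
pics
plant.py
{'clock': 0.0, 'joint_pos': array([-5.81512245e+01,  2.05910650e+01,  6.32739795e-01, -2.22519119e-02,
       -7.01353914e+01, -1.65084675e+01]), 'qvel': array([ 0.00185286,  0.16275604, -0.09847366, -0.15257887,  0.0593001 ,
        0.09166792]), 'tau': array([-2.29553414e-03, -5.82726073e+01,  2.93044996e+01,  6.99730843e+00,
        6.79521851e-03, -1.35986215e-04]), 'tool_pos': array([ 0.17843969, -0.65046333,  0.22431231]), 'orientation': array([ 1.79904202e+02, -6.57732681e-03, -1.64667265e+02]), 'force': array([ 0.29066027,  0.4490563 , -0.56099982]), 'moment': array([-0.00569553, -0.00294554,  0.00191124]), 'gripper_force': 0.0, 'opening': 0.08752235953027256}
scene 49.65692358771362 281.96227236902376 204.8513165624406 [[-0.8265, -0.5625, 0.0231], [-0.3029, 0.4097, -0.8605], [0.4746, -0.7181, -0.509]] [0.43095745 0.22017105 0.80385785]
top 52.94724048582117 275.9027501693991 212.26480467663256 [[0.0204, -0.9997, 0.0106], [-0.9964, -0.0212, -0.0825], [0.0827, -0.0089, -0.9965]] [-0.04983588  0.55220957  0.98727097]
```

View pics/scene.png

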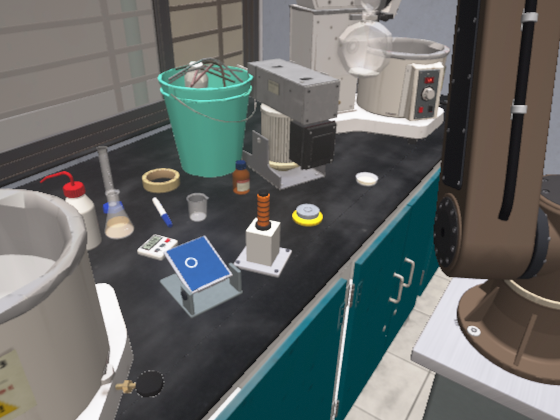

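View pics/top.png

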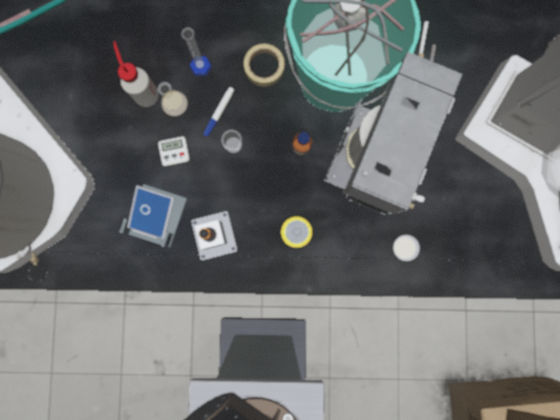

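The scene view shows the probe at (263,210), disc at (307,212) and ring at (191,263). In the top view the probe is at (208,234), disc at (297,232) and ring at (146,210).

Create h.py:
```python
import numpy as np,cv2
def load(n): return dict(np.load(n+".npz"))
def f(s): return 210/np.tan(np.radians(float(s["fovy"]))/2)
def dirs(s,uv):
    uv=np.atleast_2d(uv).astype(float)
    return np.c_[(uv[:,0]-s["cx"])/f(s),(uv[:,1]-s["cy"])/f(s),np.ones(len(uv))]
def dep(s,uv):
    z=np.array([s["z_map"][int(v),int(u)] for u,v in np.atleast_2d(uv)])
    return (dirs(s,uv)*z[:,None]-s["t"])@s["R"]
def plane(s,uv,h):
    c=-s["R"].T@s["t"]; d=dirs(s,uv)@s["R"]
    return c+d*((h-c[2])/d[:,2])[:,None]
def mask(s,lo,hi,roi):
    m=cv2.inRange(cv2.cvtColor(s["frame"],cv2.COLOR_RGB2HSV),np.array(lo),np.array(hi))
    k=np.zeros_like(m);x0,y0,x1,y1=roi;k[y0:y1,x0:x1]=1
    return m*k
def pts(m): v,u=np.nonzero(m); return np.c_[u,v]
def tri(p):  # list of (s,uv)
    A=np.zeros((3,3));b=np.zeros(3)
    for s,uv in p:
        c=-s["R"].T@s["t"];d=(dirs(s,uv)@s["R"])[0];d/=np.linalg.norm(d);P=np.eye(3)-np.outer(d,d);A+=P;b+=P@c
    return np.linalg.solve(A,b)
```

Run:
```python
from h import *
S,T=load("scene"),load("top")
rois={"S":dict(disc=(285,195,330,230),pan=(160,230,235,300),pr=(250,185,277,235)),"T":dict(disc=(275,210,320,255),pan=(120,180,185,245),pr=(192,220,225,250))}
C={}
for n,s in(("S",S),("T",T)):
    r=rois[n]
    y=mask(s,(22,120,120),(35,255,255),r["disc"]); (u,v),ax,a=cv2.fitEllipse(cv2.convexHull(pts(y).astype(np.float32)))
    print(n,"yellow",u,v,ax,plane(s,(u,v),.02))
    b=mask(s,(100,120,60),(125,255,255),r["pan"]); p=pts(b); hull=cv2.convexHull(p.astype(np.int32))
    rect=cv2.approxPolyDP(hull,6,True)[:,0]; print("corners",rect.tolist(),dep(s,rect).round(4).tolist())
    k=np.zeros_like(b);cv2.fillConvexPoly(k,hull,255);k=cv2.erode(k,np.ones((7,7)))
    q=pts(k);P=dep(s,q);P=P[np.isfinite(P).all(1)&(P[:,2]>.03)]
    c=P.mean(0);nrm=np.linalg.svd(P-c,full_matrices=False)[2][2];nrm*=np.sign(nrm[2])
    print("plane",c,nrm,np.degrees(np.arccos(nrm[2])),"resid",np.std((P-c)@nrm))
    w=pts(k&mask(s,(0,0,120),(179,110,255),r["pan"]));uv=(w.max(0)+w.min(0))/2;C[n]=uv
    d=(dirs(s,uv)@s["R"])[0];o=-s["R"].T@s["t"];print("ring",len(w),uv,w.mean(0),o+d*((c-o)@nrm)/(d@nrm))
    o=mask(s,(3,120,60),(16,255,255),r["pr"]);p=pts(o);P=dep(s,p);print("orange",len(p),p.mean(0),p.min(0),p.max(0),np.median(P,0))
print("tri ring",tri([(S,C["S"]),(T,C["T"])]))
o=mask(S,(3,120,60),(16,255,255),rois["S"]["pr"]);p=pts(o)
for v in range(p[:,1].min(),p[:,1].max()+1,3):
    x=p[p[:,1]==v][:,0]; print(v,x.min(),x.max())
```

```bash
cd pics; python3 -c "
import cv2
a=cv2.imread('scene.png')[150:310,140:340];b=cv2.imread('top.png')[170:270,110:330]
cv2.imwrite('c.png',cv2.vconcat([cv2.resize(a,(500,400),interpolation=2)[:,:],cv2.resize(b,(500,190),interpolation=2)]))"
```

```text
S yellow 307.01129150390625 216.1805419921875 (19.145719528198242, 30.476423263549805) [[ 0.49419287 -0.06456517  0.02      ]]
corners [[228, 273], [192, 290], [167, 251], [203, 237]] [[0.488, 0.23, 0.0458], [0.5095, 0.303, 0.0453], [0.5945, 0.2772, 0.0785], [0.5732, 0.2027, 0.0773]]
plane [0.53879664 0.25666951 0.06376877] [-0.17896702 -0.77457743  0.60663054] 52.65373423293173 resid 0.015979119801496782
ring 78 [191. 262.] [190.80769231 262.07692308] [0.48365529 0.32265319 0.13175247]
orange 366 [262.86065574 209.7431694 ] [257 193] [269 226] [0.48913887 0.11936495 0.12788637]
T yellow 296.0495910644531 231.64523315429688 (31.701919555664062, 32.08072280883789) [[ 0.50783565 -0.08755559  0.02      ]]
corners [[169, 200], [160, 235], [131, 226], [139, 190]] [[0.571, 0.2041, 0.0807], [0.4924, 0.2294, 0.0488], [0.5119, 0.2978, 0.0476], [0.5923, 0.2728, 0.0804]]
plane [0.54277786 0.25018669 0.06842702] [-0.01279519  0.9542842   0.29862678] 72.62485705741076 resid 0.01598006513551829
ring 94 [144.5 209.5] [144.91489362 209.11702128] [ 0.63745234  0.58396701 -0.99413646]
orange 27 [207.92592593 233.81481481] [205 229] [210 238] [0.4938946  0.10196204 0.15709411]
tri ring [0.54927496 0.26289186 0.06445079]
193 268 269
196 257 269
199 257 269
202 257 269
205 258 268
208 257 268
211 257 268
214 258 268
217 258 268
220 258 268
223 257 268
226 261 264
```

View pics/c.png

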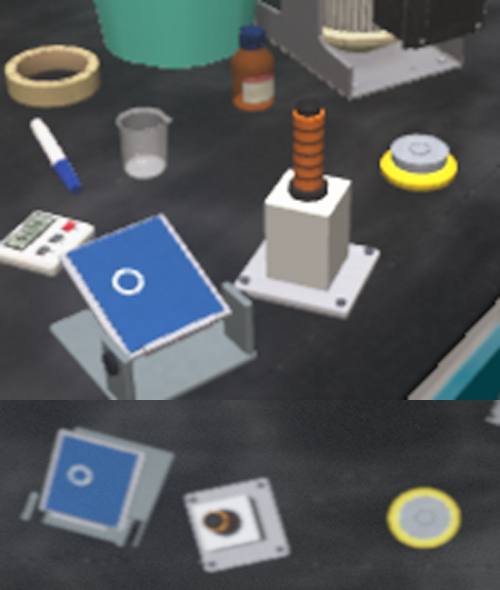

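Run:
```python
from h import *
S,T=load("scene"),load("top")
def cloud(s,roi,zlo,zhi):
    x0,y0,x1,y1=roi;g=np.mgrid[y0:y1,x0:x1].reshape(2,-1)[::-1].T
    P=dep(s,g);z=s["z_map"][g[:,1],g[:,0]];k=(z>.1)&(P[:,2]>zlo)&(P[:,2]<zhi);return g[k],P[k]
for n,s,rp,rd,rq in(("S",S,(245,180,285,235),(285,195,330,230),(160,230,235,300)),("T",T,(190,215,230,255),(275,210,320,255),(120,180,185,245))):
    g,P=cloud(s,rp,.157,.175);print(n,"cap",len(P),P.mean(0),P.min(0),P.max(0),(g.min(0)+g.max(0))/2)
    g,P=cloud(s,rp,.1,.15);print("sleeve",len(P),P.mean(0))
    for zl,zh in((.02,.03),(.008,.03)):
        g,P=cloud(s,rd,zl,zh);print("disc",len(P),P.mean(0),P.min(0),P.max(0))
    b=mask(s,(100,120,60),(125,255,255),rq);hull=cv2.convexHull(pts(b).astype(np.int32))
    k=np.zeros_like(b);cv2.fillConvexPoly(k,hull,255);k=cv2.erode(k,np.ones((7,7)))
    q=pts(k);z=s["z_map"][q[:,1],q[:,0]];P=dep(s,q)[z>.1];P=P[(P[:,2]>.03)&(P[:,2]<.1)]
    c=np.median(P,0);A=np.c_[P[:,:2],np.ones(len(P))]
    for _ in range(3):
        w=np.linalg.lstsq(A,P[:,2],rcond=None)[0];r=P[:,2]-A@w;kk=abs(r)<.004;A,P=A[kk],P[kk]
    nrm=np.array([-w[0],-w[1],1]);nrm/=np.linalg.norm(nrm);c=P.mean(0)
    print("plane",len(P),c,nrm,np.degrees(np.arccos(nrm[2])),"yaw upslope",np.degrees(np.arctan2(-nrm[1],-nrm[0])))
    wm=cv2.bitwise_not(b)&cv2.erode(k,np.ones((3,3)));w=pts(wm);uv=(w.max(0)+w.min(0))/2;uv2=w.mean(0)
    o=-s["R"].T@s["t"]
    for x in(uv,uv2):
        d=(dirs(s,x)@s["R"])[0];print("ring",len(w),x,o+d*((c-o)@nrm)/(d@nrm))
```

```text
S cap 87 [0.49329425 0.11515533 0.16304428] [0.4846345  0.10410907 0.15721488] [0.50706439 0.12407682 0.16841914] [262.5 193. ]
sleeve 261 [0.4905031  0.11826596 0.1252597 ]
disc 238 [ 0.50722488 -0.08481271  0.02340331] [ 0.48011125 -0.11601435  0.02029213] [ 0.5360455  -0.05762424  0.027016  ]
disc 415 [ 0.50351925 -0.07876449  0.01865507] [ 0.47246745 -0.11601435  0.00803874] [ 0.54025446 -0.0515099   0.027016  ]
plane 1230 [0.54118966 0.25442079 0.06121047] [-0.33344241  0.09514722  0.93795691] 20.288771069571037 yaw upslope -15.926006763298778
ring 81 [191. 262.] [0.54973196 0.26186807 0.06349179]
ring 81 [191.         261.96296296] [0.5497859  0.26180941 0.06351691]
T cap 104 [0.49462077 0.1107505  0.16498093] [0.48340754 0.09978262 0.15709411] [0.50613981 0.12286106 0.17126055] [203.5 233.5]
sleeve 36 [0.49378737 0.10232263 0.12743387]
disc 416 [ 0.50770281 -0.08748898  0.02468804] [ 0.48054247 -0.11354445  0.02016876] [ 0.53538676 -0.06084806  0.02998879]
disc 672 [ 0.50707626 -0.0871178   0.01965912] [ 0.47119773 -0.12201456  0.00802515] [ 0.54388088 -0.05169385  0.02998879]
plane 775 [0.54301399 0.25158339 0.06352659] [-0.3384104   0.09773247  0.93590959] 20.624403822128908 yaw upslope -16.108646803369925
ring 102 [144.5 209. ] [0.55074021 0.26304408 0.06512349]
ring 102 [144.74509804 209.24509804] [0.55020064 0.26250074 0.06498512]
```

Create go.py:
```python
import sys,numpy as np
from plant import ctrl
from scipy.spatial.transform import Rotation as R
o=ctrl.get_obs();M=R.from_euler("xyz",o["orientation"],degrees=True)
t=np.array([float(a) for a in sys.argv[1:4]])
print("tool d",M.inv().apply(t-o["tool_pos"]).round(4),"yaw",o["orientation"].round(2),"turn to 164:",(o["orientation"][2]-164+180)%360-180)
```

```text
(no output)
```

Emit:
{"op": "drive_effector", "data": {"increments": "-0.045,0.058,0,5,0.088 | -0.09,0.116,0,10,0.088 | -0.135,0.174,0,15,0.088 | -0.18,0.232,0,20,0.088 | -0.225,0.29,0,25,0.088 | -0.27,0.348,0,31.3,0.088 | -0.315,0.406,0,31.3,0.088 | -0.36,0.464,0,31.3,0.088"}}

```text
clock: 1.1
tool_pos: [0.3698, -0.187, 0.2254]
orientation: [180.0, 0.0, 164.0]
force: [1.3, 0.9, 0.9]
opening: 0.0875
gripper_force: 0.0
```

```bash
python3 go.py 0.495 0.1107 0.22
```

```text
tool d [-0.0385  0.3206  0.0055] yaw [1.7999e+02 4.0000e-02 1.6403e+02] turn to 164: 0.03304035576394426
```

Emit:
{"op": "drive_effector", "data": {"increments": "-0.006,0.055,0,0,0.088 | -0.012,0.11,0,0,0.088 | -0.018,0.165,0,0,0.088 | -0.024,0.22,0,0,0.088 | -0.03,0.275,0,0,0.088 | -0.0385,0.3206,0,0,0.088 | -0.0385,0.3206,0,0,0.088"}}

```text
clock: 1.98
tool_pos: [0.4956, 0.1113, 0.2244]
orientation: [-179.9, -0.0, 164.2]
force: [-0.4, 0.2, -1.2]
opening: 0.0877
gripper_force: 0.0
```

```bash
python3 go.py 0.495 0.1107 0.136
```

Run:
```python
from plant import ctrl
import cv2,numpy as np
o=ctrl.get_obs();s=ctrl.snapshot("wrist");cv2.imwrite("pics/w1.png",s["frame"][:,:,::-1]);np.savez("w1.npz",pos=o["tool_pos"],ori=o["orientation"],**s);print(s["T_tool_cam"].round(4).tolist(),s["fovy"],s["cx"],s["cy"])
```

```text
tool d [ 0.0004 -0.0006  0.0884] yaw [-1.7995e+02 -5.0000e-02  1.6420e+02] turn to 164: 0.1969304971808299
[[0.0008, -0.9616, -0.2745, 0.0747], [1.0, 0.0011, -0.0008, -0.0005], [0.001, -0.2745, 0.9616, -0.1591], [0.0, 0.0, 0.0, 1.0]] 65.70646984690485 276.31196370272704 213.5705342531527
```

View pics/w1.png

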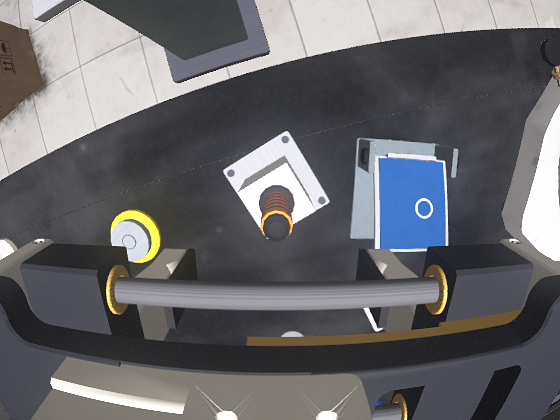

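The wrist view shows the cap at (276,228), centred between the fingers (midline about x=277), with the ring at (424,208) and the disc at (130,241). I can descend.

Emit:
{"op": "drive_effector", "data": {"increments": "0,0,0.03,0,0.088 | 0,0,0.06,0,0.088 | 0,0,0.088,0,0.088 | 0,0,0.088,0,0.088 | 0,0,0.088,0,0.01 | 0,0,0.088,0,0.01 | 0,0,0.088,0,0.01 | 0,0,0.088,0,0.01"}}

```text
clock: 3.02
tool_pos: [0.4949, 0.1089, 0.1377]
orientation: [180.0, 0.0, 164.0]
force: [-0.2, 0.7, -0.1]
opening: 0.0535
gripper_force: 0.0
```

Emit:
{"op": "drive_effector", "data": {"increments": "0,0,0,0,0.01 | 0,0,0,0,0.01 | 0,0,0,0,0.01 | 0,0,0,0,0.01"}}

```text
clock: 3.52
tool_pos: [0.4947, 0.1088, 0.1372]
orientation: [-180.0, -0.0, 164.0]
force: [0.0, 1.3, -0.5]
opening: 0.0233
gripper_force: 29.9
```

Emit:
{"op": "drive_effector", "data": {"increments": "0,0,-0.02,0,0.01 | 0,0,-0.05,0,0.01 | 0,0,-0.08,0,0.01 | 0,0,-0.095,0,0.01 | 0,0,-0.095,0,0.01 | 0,0,-0.095,0,0.01 | 0,0,-0.095,0,0.01"}}

```text
clock: 4.4
tool_pos: [0.4942, 0.1085, 0.231]
orientation: [-179.9, -0.1, 164.0]
force: [0.3, -0.1, -1.0]
opening: 0.0233
gripper_force: 29.9
```

```bash
python3 go.py 0.507 -0.0865 0.160
```

Run:
```python
from plant import ctrl
import cv2,numpy as np
s=ctrl.snapshot("scene");np.savez("scene2.npz",**s);cv2.imwrite("pics/s2.png",cv2.resize(s["frame"][100:260,190:350,::-1],(560,560),interpolation=2))
```

```text
tool d [-0.066  -0.1839  0.0712] yaw [-1.7992e+02 -9.0000e-02  1.6404e+02] turn to 164: 0.036296349602679356
```

View pics/s2.png

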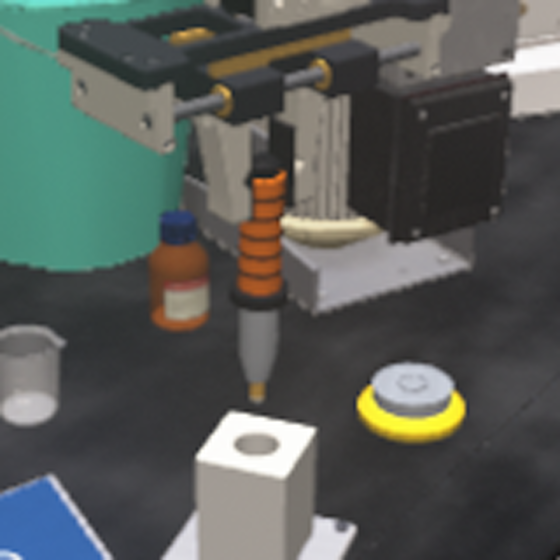

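The probe hangs upright in the fingers, tip at about pixel (263,214), clear of the stand. Next is the disc.

Run:
```python
from h import *
s=load("scene2");print(tri([(s,(263.4,213.7))]) if 0 else [dep(s,(263,v)).round(4).tolist() for v in (206,209,211,213)])
```

```text
[[[0.4901, 0.1172, 0.1366]], [[0.4914, 0.1155, 0.1285]], [[0.4922, 0.1144, 0.123]], [[0.493, 0.1132, 0.1175]]]
```

Emit:
{"op": "drive_effector", "data": {"increments": "-0.016,-0.046,0,0,0.01 | -0.033,-0.092,0,0,0.01 | -0.05,-0.138,0,0,0.01 | -0.066,-0.184,0.02,0,0.01 | -0.066,-0.184,0.045,0,0.01 | -0.066,-0.184,0.07,0,0.01 | -0.066,-0.184,0.07,0,0.01 | -0.066,-0.184,0.07,0,0.01"}}

```text
clock: 5.45
tool_pos: [0.5082, -0.0862, 0.1629]
orientation: [-180.0, 0.0, 164.1]
force: [-0.8, 0.8, -0.5]
opening: 0.0233
gripper_force: 29.9
```

```bash
python3 go.py 0.507 -0.0865 0.137
```

Run:
```python
from plant import ctrl
import cv2,numpy as np
s=ctrl.snapshot("scene");np.savez("scene3.npz",**s);cv2.imwrite("pics/s3.png",cv2.resize(s["frame"][150:240,260:350,::-1],(540,540),interpolation=2))
```

```text
tool d [ 0.0011 -0.0007  0.0259] yaw [-1.7999e+02  3.0000e-02  1.6408e+02] turn to 164: 0.07678430053061902
```

View pics/s3.png

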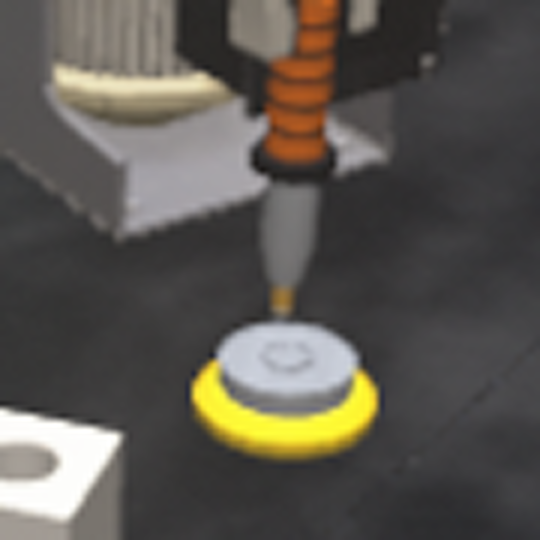

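The tip at crop (282,315) is right over the disc centre (287,357), about 2 cm above it. I'll lower gently.

Emit:
{"op": "drive_effector", "data": {"increments": "0,0,0.008,0,0.01 | 0,0,0.014,0,0.01 | 0,0,0.018,0,0.01 | 0,0,0.021,0,0.01 | 0,0,0.023,0,0.01 | 0,0,0.024,0,0.01 | 0,0,0.024,0,0.01"}}

```text
clock: 6.38
tool_pos: [0.5078, -0.0863, 0.1384]
orientation: [180.0, 0.0, 164.0]
force: [-0.7, 0.0, 0.6]
opening: 0.0235
gripper_force: 29.9
```

```bash
python3 -c "
from plant import ctrl;o=ctrl.get_obs();print(o['force'],o['tool_pos'])"
```

```text
[-0.6543725   0.0211354   0.61696006] [ 0.50778564 -0.08628216  0.13841651]
```

Emit:
{"op": "drive_effector", "data": {"increments": "0,0,0.0015,0,0.01 | 0,0,0.003,0,0.01 | 0,0,0.003,0,0.01 | 0,0,0.003,0,0.01 | 0,0,0.003,0,0.01 | 0,0,0.003,0,0.01 | 0,0,0.003,0,0.01 | 0,0,0.003,0,0.01"}}

```text
clock: 7.38
tool_pos: [0.5077, -0.0862, 0.1353]
orientation: [180.0, 0.0, 164.0]
force: [-0.3, 0.5, 1.8]
opening: 0.0233
gripper_force: 29.9
```

Run:
```python
from plant import ctrl
import cv2,numpy as np
s=ctrl.snapshot("scene");cv2.imwrite("pics/s4.png",cv2.resize(s["frame"][150:240,260:350,::-1],(540,540),interpolation=2))
```

```text
(no output)
```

View pics/s4.png

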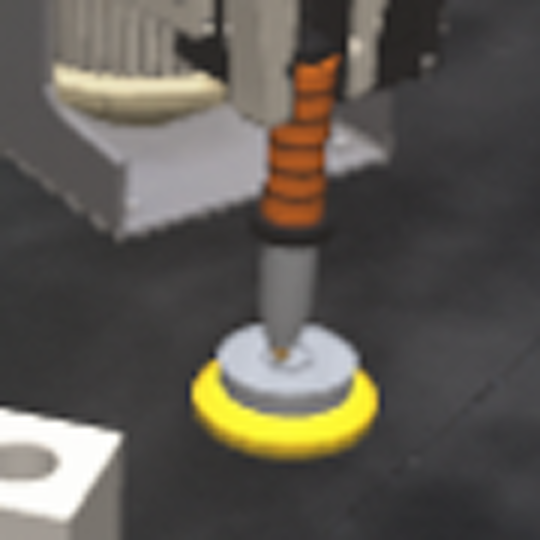

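Emit:
{"op": "drive_effector", "data": {"increments": "0,0,0,0,0.01 | 0,0,0,0,0.01 | 0,0,-0.02,0,0.01 | 0,0,-0.05,0,0.01 | 0,0,-0.08,0,0.01 | 0,0,-0.095,0,0.01 | 0,0,-0.095,0,0.01"}}

```text
clock: 8.3
tool_pos: [0.5078, -0.0861, 0.2305]
orientation: [180.0, 0.0, 164.0]
force: [-0.2, 0.5, -1.9]
opening: 0.0231
gripper_force: 29.9
```

```bash
python3 go.py 0.495 0.1105 0.225
```

```text
tool d [0.0664 0.1855 0.0056] yaw [1.7996e+02 5.0000e-02 1.6404e+02] turn to 164: 0.03632501207744099
```

Emit:
{"op": "drive_effector", "data": {"increments": "0.017,0.046,0,0,0.01 | 0.033,0.092,0,0,0.01 | 0.05,0.14,0,0,0.01 | 0.0664,0.1855,0,0,0.01 | 0.0664,0.1855,0,0,0.01 | 0.0664,0.1855,0.015,0,0.01 | 0.0664,0.1855,0.022,0,0.01 | 0.0664,0.1855,0.022,0,0.01"}}

```text
clock: 9.3
tool_pos: [0.4943, 0.1091, 0.207]
orientation: [-179.9, -0.1, 164.0]
force: [-0.8, -0.5, -1.1]
opening: 0.0235
gripper_force: 29.9
```

Emit:
{"op": "drive_effector", "data": {"increments": "0,0,0.008,0,0.01 | 0,0,0.016,0,0.01 | 0,0,0.024,0,0.01 | 0,0,0.032,0,0.01 | 0,0,0.0365,0,0.01 | 0,0,0.0365,0,0.01"}}

```text
clock: 10.05
tool_pos: [0.4947, 0.1103, 0.1714]
orientation: [-180.0, -0.0, 164.0]
force: [0.7, -0.4, -1.9]
opening: 0.0234
gripper_force: 29.9
```

Nothing touched on the way in. Now I swivel the probe: the tool moves +x while the barrel bears on the hole's lip.

Emit:
{"op": "drive_effector", "data": {"increments": "0.002,0,0,0,0.01 | 0.004,0,0,0,0.01 | 0.006,0,0,0,0.01 | 0.008,0,0,0,0.01 | 0.01,0,0,0,0.01 | 0.012,0,0,0,0.01"}}

```text
clock: 10.8
tool_pos: [0.4836, 0.114, 0.1721]
orientation: [180.0, 0.1, 164.1]
force: [3.7, 0.3, -0.3]
opening: 0.0234
gripper_force: 30.0
```

Run:
```python
from plant import ctrl
import cv2,numpy as np
s=ctrl.snapshot("scene");cv2.imwrite("pics/s5.png",cv2.resize(s["frame"][150:260,210:320,::-1],(550,550),interpolation=2))
```

```text
(no output)
```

View pics/s5.png

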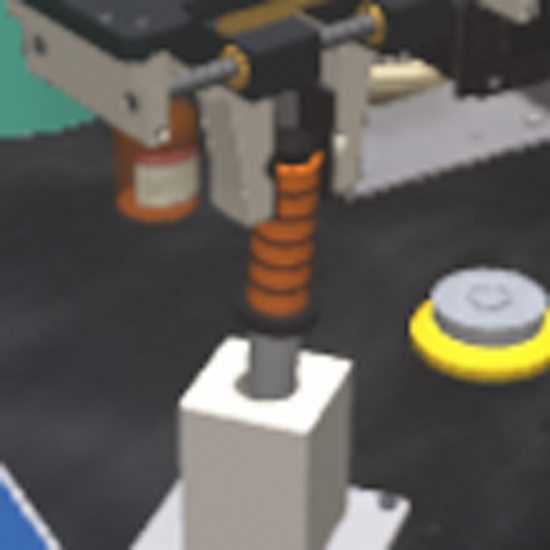

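The probe is already leaning toward the robot (cap at (298,140), hole at (270,385)) at about 4 N of side force, so it swivels in the grip. I'll carry on.

Emit:
{"op": "drive_effector", "data": {"increments": "0.003,0,0,0,0.01 | 0.006,0,0,0,0.01 | 0.009,0,0,0,0.01 | 0.012,0,0,0,0.01 | 0.015,0,0,0,0.01 | 0.018,0,0,0,0.01 | 0.021,0,0,0,0.01 | 0.021,0,0,0,0.01"}}

```text
clock: 11.85
tool_pos: [0.4628, 0.1194, 0.1718]
orientation: [-180.0, -0.0, 164.1]
force: [2.1, -0.8, -1.4]
opening: 0.0232
gripper_force: 30.0
```

```bash
python3 -c "
from plant import ctrl;print(ctrl.get_obs()['force'])"
```

```text
[ 2.06037522 -0.84358994 -1.39743805]
```

Emit:
{"op": "drive_effector", "data": {"increments": "-0.001,0,-0.01,0,0.01 | 0,0,-0.03,0,0.01 | 0,0,-0.06,0,0.01 | 0,0,-0.08,0,0.01 | 0,0,-0.08,0,0.01 | 0,0,-0.08,0,0.01"}}

```text
clock: 12.6
tool_pos: [0.4624, 0.1192, 0.251]
orientation: [-180.0, -0.1, 164.0]
force: [0.2, -0.2, -1.5]
opening: 0.0232
gripper_force: 30.0
```

Create ax.py:
```python
# measure the probe axis from the scene and top cameras (planes through the image axis lines) plus tip and nose from scene
from h import *
from plant import ctrl
import sys
o=ctrl.get_obs();print(o["tool_pos"],o["orientation"])
s=ctrl.snapshot("scene");np.savez("sx.npz",**s);t=ctrl.snapshot("top");np.savez("tx.npz",**t)
g=o["tool_pos"]-[0,0,.006]
def px(s,X): c=s["R"]@X+s["t"];return np.array([s["cx"],s["cy"]])+f(s)*c[:2]/c[2]
u,v=px(s,g).astype(int);print("grasp px",u,v)
cv2.imwrite("pics/"+sys.argv[1],cv2.resize(s["frame"][v-50:v+60,u-60:u+50,::-1],(770,600)[::-1] if 0 else (550,550),interpolation=2));print("crop origin",u-60,v-50,"x5")
# depth cloud below the fingertips inside 60 mm of the tool axis
gy,gx=np.mgrid[v-10:v+60,u-40:u+40];q=np.c_[gx.ravel(),gy.ravel()];P=dep(s,q);z=s["z_map"][q[:,1],q[:,0]]
k=(z>.1)&(P[:,2]<g[2]-.028)&(P[:,2]>g[2]-.115)&(np.linalg.norm(P[:,:2]-g[:2],axis=1)<.055)
P=P[k];c=np.median(P,0)
ux=np.array([.961,-.276,0]);uy=np.array([.276,.961,0])
# mean offset per height slice
for h in np.arange(.03,.115,.01):
    K=abs(P[:,2]-(g[2]-h))<.005
    if K.sum()>4: D=P[K].mean(0)-g;print("h",round(h,3),K.sum(),"u",round(D@ux*1e3,1),"y",round(D@uy*1e3,1),"zmin",P[K][:,2].min().round(4))
```

```bash
python3 ax.py s6.png
```

```text
[0.46235914 0.11916864 0.25098214] [-1.79960594e+02 -8.00796185e-02  1.64026402e+02]
grasp px 274 159
crop origin 214 109 x5
h 0.03 49 u 11.6 y 7.3 zmin 0.2101
h 0.04 101 u 8.7 y 6.9 zmin 0.2001
h 0.05 34 u 12.1 y 6.5 zmin 0.1901
h 0.06 48 u 15.9 y 6.2 zmin 0.1802
h 0.07 48 u 18.3 y 6.2 zmin 0.1702
h 0.08 31 u 20.5 y 5.1 zmin 0.1602
h 0.09 20 u 25.1 y 4.6 zmin 0.1522
h 0.1 16 u 30.4 y 2.6 zmin 0.1412
```

View pics/s6.png

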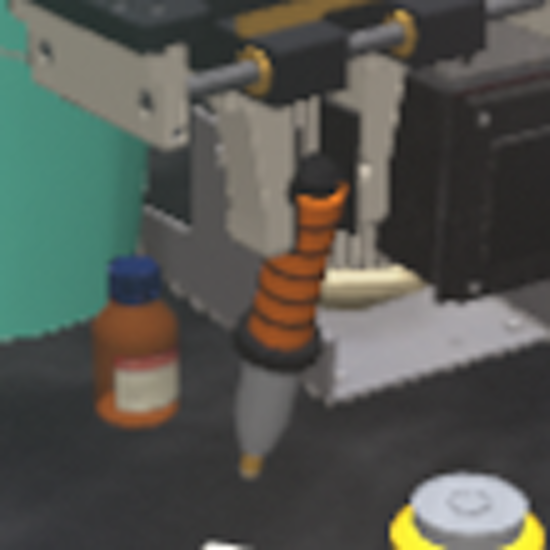

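The probe now leans, cap at (320,175) and tip at (250,475) in the crop, about 18° by depth. I'll locate the tip by ray and work out the approach.

Create tip.py:
```python
from h import *
s=load("sx");g=np.array([0.46235914,0.11916864,0.24498])
ux=np.array([.961,-.276,0]);uy=np.array([.276,.961,0])
for uv in((264,204),(263.5,204.5)):
    c=-s["R"].T@s["t"];d=(dirs(s,uv)@s["R"])[0];X=c+d*((g-c)@uy)/(d@uy);D=X-g
    print(uv,"tip u",D@ux,"z",D[2],"len",np.linalg.norm(D),"tilt",np.degrees(np.arctan2(D@ux,-D[2])),"depth",dep(s,(264,202))-g)
th=np.radians(18.3);tip=112*np.array([np.sin(th),0,-np.cos(th)])/1e3
n=np.array([-.336,.0965,.937]);spot=np.array([.550,.2625,.0640])
for so in(.04,.0,-.006):
    print(so,"TCP",spot+n*so-(tip[0]*ux+[0,0,tip[2]])+[0,0,.006])
```

```bash
python3 tip.py
```

```text
(264, 204) tip u 0.03149044319060799 z -0.10798160634135448 len 0.11248100231069112 tilt 16.258154772222184 depth [[ 0.02975913 -0.00796839 -0.10292985]]
(263.5, 204.5) tip u 0.033081026903715 z -0.10986468726870166 len 0.11473855297815676 tilt 16.7574161196588 depth [[ 0.02975913 -0.00796839 -0.10292985]]
0.04 TCP [0.50276436 0.27606613 0.21381565]
0.0 TCP [0.51620436 0.27220613 0.17633565]
-0.006 TCP [0.51822036 0.27162713 0.17071365]
```

```bash
python3 go.py 0.5044 0.2756 0.2145
```

```text
tool d [0.0027 0.162  0.036 ] yaw [-1.7992e+02 -9.0000e-02  1.6403e+02] turn to 164: 0.031486591840604206
```

Emit:
{"op": "drive_effector", "data": {"increments": "0,0.04,0,0,0.01 | 0,0.08,0,0,0.01 | 0.001,0.12,0.01,0,0.01 | 0.003,0.162,0.02,0,0.01 | 0.003,0.162,0.036,0,0.01 | 0.003,0.162,0.036,0,0.01 | 0.003,0.162,0.036,0,0.01"}}

```text
clock: 13.58
tool_pos: [0.5047, 0.2753, 0.216]
orientation: [-180.0, 0.0, 164.0]
force: [-1.0, 0.3, -1.3]
opening: 0.0234
gripper_force: 30.0
```

```bash
sed -i 's/u-60:u+50/u-70:u+40/;s/v-50:v+60/v-20:v+90/;s/u-60,v-50/u-70,v-20/' ax.py; python3 ax.py s7.png
```

```text
[0.50469467 0.27529658 0.2159977 ] [-1.79976501e+02  3.04408430e-03  1.64020269e+02]
grasp px 198 204
crop origin 128 184 x5
h 0.03 51 u 9.8 y 6.7 zmin 0.1751
h 0.04 129 u 7.9 y 5.2 zmin 0.1651
h 0.05 29 u 8.5 y 4.7 zmin 0.1553
h 0.06 54 u 15.1 y 4.9 zmin 0.1452
h 0.07 50 u 17.4 y 5.3 zmin 0.1351
h 0.08 34 u 20.2 y 4.4 zmin 0.125
h 0.09 16 u 24.1 y 3.9 zmin 0.1164
h 0.1 14 u 30.0 y 2.0 zmin 0.1051
```

View pics/s7.png

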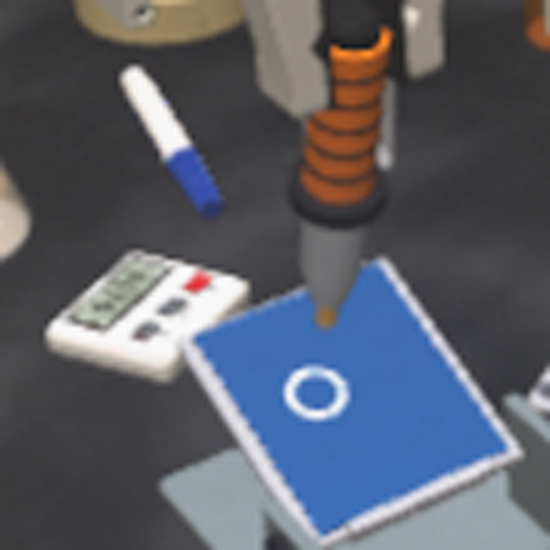

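The tip at crop (325,325), pixel (193,249), stands above the ring at (317,393). I'll check where a point on the ring's normal should project.

Run:
```python
from h import *
s=load("sx");n=np.array([-.336,.0965,.937]);spot=np.array([.550,.2625,.0640])
for h in(0,.035,.04,.045):
    c=s["R"]@(spot+n*h)+s["t"];print(h,(np.array([s["cx"],s["cy"]])+f(s)*c[:2]/c[2]-[128,184])*5)
```

```bash
python3 go.py 0.5165 0.2721 0.182
```

```text
0 [313.16418414 389.5000007 ]
0.035 [323.15929077 333.61685452]
0.04 [324.63658257 325.35724144]
0.045 [326.12671237 317.02585042]
tool d [-0.012  -0.0002  0.0347] yaw [1.7994e+02 4.0000e-02 1.6401e+02] turn to 164: 0.011002255871972011
```

Emit:
{"op": "drive_effector", "data": {"increments": "-0.003,0,0.008,0,0.01 | -0.006,0,0.017,0,0.01 | -0.009,0,0.025,0,0.01 | -0.0115,0,0.031,0,0.01 | -0.012,0,0.034,0,0.01 | -0.012,0,0.034,0,0.01"}}

```text
clock: 14.42
tool_pos: [0.5162, 0.2726, 0.1815]
orientation: [-180.0, -0.0, 164.0]
force: [0.2, 0.5, -1.3]
opening: 0.0232
gripper_force: 30.0
```

Emit:
{"op": "drive_effector", "data": {"increments": "-0.0006,0,0.002,0,0.01 | -0.0013,0,0.004,0,0.01 | -0.002,0,0.006,0,0.01 | -0.002,0,0.006,0,0.01 | -0.002,0,0.006,0,0.01"}}

```text
clock: 15.05
tool_pos: [0.5183, 0.2722, 0.1759]
orientation: [180.0, 0.0, 164.0]
force: [0.1, 0.4, 0.3]
opening: 0.0228
gripper_force: 30.0
```

```bash
python3 ax.py s8.png
```

```text
[0.5182601  0.272248   0.17592839] [1.79987858e+02 9.47730592e-03 1.64048464e+02]
grasp px 195 221
crop origin 125 201 x5
h 0.03 53 u 11.2 y 6.3 zmin 0.135
h 0.04 117 u 7.4 y 4.7 zmin 0.1251
h 0.05 21 u 8.6 y 7.6 zmin 0.1155
h 0.06 48 u 15.2 y 5.4 zmin 0.1052
h 0.07 47 u 17.3 y 4.9 zmin 0.095
h 0.08 31 u 20.7 y 4.7 zmin 0.0853
h 0.09 18 u 23.9 y 3.5 zmin 0.0767
h 0.1 185 u 42.1 y 0.7 zmin 0.065
h 0.11 564 u 23.2 y -6.1 zmin 0.0549
```

View pics/s8.png

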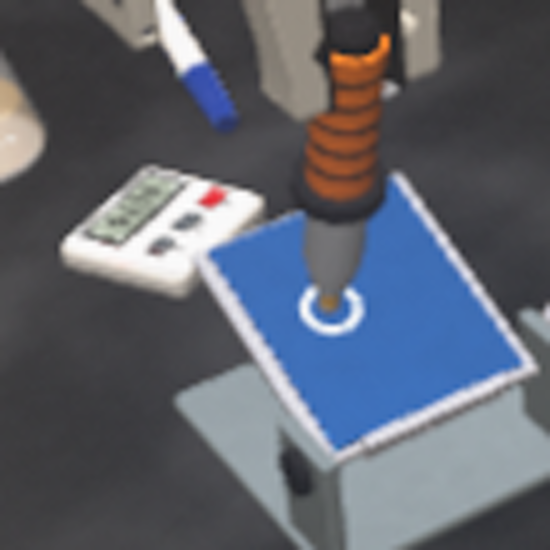

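The tip at crop (330,305) is inside the ring (centre (331,309)) with light contact. I'll press 4 mm more along the axis and hold.

Emit:
{"op": "drive_effector", "data": {"increments": "-0.0004,0,0.001,0,0.01 | -0.0008,0,0.002,0,0.01 | -0.001,0,0.003,0,0.01 | -0.0013,0,0.004,0,0.01 | -0.0013,0,0.004,0,0.01 | -0.0013,0,0.004,0,0.01 | -0.0013,0,0.004,0,0.01 | -0.0013,0,0.004,0,0.01"}}

```text
clock: 16.15
tool_pos: [0.5195, 0.2719, 0.1718]
orientation: [180.0, 0.0, 164.0]
force: [-0.2, 0.6, 1.2]
opening: 0.0233
gripper_force: 30.0
```

```bash
python3 ax.py s9.png; python3 -c "
from plant import ctrl;print(ctrl.get_obs()['force'])"
```

```text
[0.51947334 0.27185199 0.1718343 ] [1.79992571e+02 5.17236288e-03 1.64046864e+02]
grasp px 195 223
crop origin 125 203 x5
h 0.03 55 u 10.0 y 6.0 zmin 0.1311
h 0.04 119 u 7.3 y 4.9 zmin 0.1208
h 0.05 23 u 8.6 y 4.7 zmin 0.1109
h 0.06 48 u 15.4 y 5.2 zmin 0.1009
h 0.07 45 u 17.2 y 5.3 zmin 0.0914
h 0.08 32 u 19.6 y 4.6 zmin 0.0809
h 0.09 30 u 37.6 y 7.1 zmin 0.0709
h 0.1 380 u 35.1 y -3.1 zmin 0.0608
h 0.11 616 u 11.9 y -6.7 zmin 0.0508
[0.25997669 0.42369136 1.57924762]
```

View pics/s9.png

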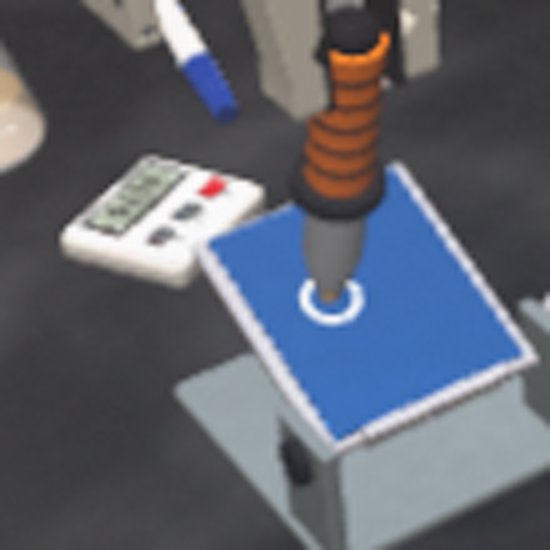

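The tip sits at (330,300), inside the ring (centre about (331,298)). It carries about 2.8 N, roughly half stroke, with the tilt unchanged, so I'm handing in.

```bash
python3 -c "
from plant import ctrl;print(ctrl.close_job())"
```

```text
the job is handed in; nothing more can be done
None
```

I zeroed the probe on the steel disc and handed the job in with the probe held in the white ring, tip about half way in at roughly 2.8 N and an estimated 3° off square to the panel; no verdict came back.

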